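Index the lantern cap to the first piercing station

TASK

Two carriers are parked at the loading ends of their rail slides. Push the one that bears the domed brass lantern cap along its rail, towards the wooden end stop, to its first station: it should come to rest in the detent with the cap standing right between the first pair of upright steel pins, not on at the second pair. Leave the other carrier, with the pointed copper finial, where it is.

Things in the scene. Friction and masses are not known exactly. Their poses are not given: they have to be found in the camera images.
- cap_carrier (a joint): Travel in m of the oak carrier (56 mm wide, 110 mm long) bearing the domed brass cap (60 mm wide; top 102 mm above bench). 0 = loading end, 0.23 = end stop; starts at 0 to 0.06. Stations at 0.12 (first) and 0.22: there a sprung ball in a V notch draws it in from about 8 mm either side; elsewhere it stays where left. Pushing takes about 1 N, 4 N out of a notch.
- cap_tab (a point): Top middle of the cap carrier's push tab, 110 mm above the bench: upright steel plate across the rail, 50 mm wide, 10 mm thick, standing 60 mm above the carrier at its trailing end, 62 mm behind the cap's axis, on the rail's centre line. Free behind; 27 mm free between tab and cap rim. y axis: along the rail, direction of travel.
- cap_station (a point): First station of the cap's rail: on its centre line, midway between the first pair of steel pins (6 mm thick, 72 mm apart), at pin-top height, 54 mm above the bench. In station the cap's axis is over it. Second pair 100 mm on. y axis: along the rail, direction of travel, roughly world +y. Rail: fixed, 82 mm wide, 400 mm long, 60 mm high wooden stop at the far end.
- finial_tab (a point): The same point on the other carrier's push tab. That carrier and rail are of the same build, stand beside the first (nearer to or farther from the robot) and bear a pointed copper finial, 33 mm wide and 60 mm tall. Leave it alone.

How it is judged:
At the end, for the whole second after the job is handed in: The cap carrier is at rest within 10 mm of its first station (travel 0.12 m), and the finial carrier is within 10 mm of where it started (value of joint cap_carrier between 0.11 and 0.13 m and velocity of joint cap_carrier between -0.01 and 0.01 m/s and distance of finial_tab from where it was at the start of the episode below 0.01 m); the robot touches nothing.
It fails at once if the finial carrier is pushed more than 10 mm from where it stood (distance of finial_tab from where it was at the start of the episode above 0.01 m).
It also fails if it takes over 32 s, if anything falls off the work surface, if the arm or the gripper's body presses on something with over 40 N, if the wrist force passes 120 N, or if a joint passes its speed limit or range.

ROBOT

A 7-joint arm with a two-finger parallel gripper is mounted at the origin on the work surface. World frame = base frame: x ahead of the robot, y to its left, z up, the work surface at z = 0. Lengths are in m, angles in rad, forces in N, time in s.
With the tool pointing down it reaches from about 0.4 to 0.875 m from the base axis. Payload 6.5 kg.
Tool frame: the origin (TCP) lies on the front face of the gripper's body, between the roots of the fingers; the fingertips stand 64 mm ahead of it and the grasp point (between the pads) lies 45 mm ahead of it (env.hold_point_z is the z of the grasp point in the tool frame, in m); z points along the fingers, y is the line along which they close (so a half turn about z gives the same grasp; the last joint's range is limited). The gripper opens to 88 mm and grips with 3 to 60 N. Pads are 18 mm wide; open, the fingers measure 123 mm over their backs; the gripper's body (75 mm by 187 mm) begins 45 mm behind the grasp point.
Start: joints at [1.048, 0.536, -0.004, 1.538, 0.003, 1.067, -0.071], TCP at [0.287, -0.583, 0.303] pointing down, gripper open.
Joint ranges: [-2.7, 2.7], [-0.37, 2.16], [-1.27, 1.26], [0.24, 2.4], [-1.31, 4.45], [0.19, 1.91], [-2.76, 2.76]. Speed limits (rad/s): [2.39, 2.39, 3.14, 3.14, 3.14, 3.14, 3.14].

INTERFACE

Orientations are given as a unit quaternion [x, y, z, w].
In Python, from workcell import env gives the robot as it stands.
- The arm moves only by the tool drive_tool, never from a script. Its arguments are lists of equal length, an entry for each row: "travel": the shift along the tool's x, y, z in units of 20 cm (1.0 is 20 cm), a list of three; "rot": the turn, a rotation vector about the tool's x, y, z in units of 90 degrees (1.0 is 90 degrees), a list of three. A call has 1 to 5 rows; each row is the pose to reach, as a shift and turn from the pose commanded when the call began, along the tool's axes at that moment; what a row does not reach only later rows make up. A row lasts 1/8 s, in which the tool goes at most 62.5 mm and 10.7 degrees, less where a joint would pass 70% of its speed; a pose out of reach is approached as far as the arm can. A call with a number of a shift or a turn outside -1 to 1 is refused whole. A call with a gripper value outside its range is refused whole. "gripper" is the finger opening in mm, from 0 to 88.1, set as the call begins (left out, the last holds). The fingers move at their own pace and stop on an object; the grip force is fixed at half the most. Time passes only in rows, so rows that repeat a pose let the fingers close. It gives the time, the measured TCP pose, the force, the opening and the grip force at its end, in the units of the state.
- env.get_state(): the state, without advancing time (a new reading comes with each control period).
- env.capture(name): name is "scene" or "side" or "wrist"; returns (picture, depth): 480x640x3 uint8, red, green, blue; 480x640 float32, m along the optical axis (not along the pixel's ray), 0 where there is no reading.
- env.camera_info(name): a dict with "fx", "fy", "cx", "cy" (pixels), "xyz" and "rotation" of the camera in the world; the wrist camera has in their place "mount" (4x4, takes a point from camera to tool coordinates, whose origin is the TCP and whose axes are the flange's). Camera axes: x right, y up, looking along -z (the intrinsics and any distortion apply to the point x, -y, -z); pixel columns grow to the right and rows downward; lengths in m; the calibration is good to about 2 mm. A picture is of the moment at which its call begins: read the wrist's pose just before it. camera_info takes no time and is no camera call.
- env.sign_off(): hands the job in; it is judged then, once.
The state is a dict: "t": time; "qpos": joint angles; "qd": joint speeds; "joint_efforts": joint torques, N m; "eef_pos": TCP position; "ee_rot": TCP orientation; "ft_force": force on the tool from outside, world axes, zero at the start; "torque": the same for the moment, N m; "grip_width": opening from 0.0 (shut) to 1.0 (fully open); "grasp_force": force on a finger pad.
Only numpy, scipy, OpenCV 4.12 (cv2) and the standard library are available. Lean on these libraries where they do the work, as an engineer would, in place of code of your own. Each camera call takes 0.05 s, during which the arm holds its last target. There are 200 camera calls.

## Working session

There is one attempt and no reset: what is moved stays moved. The work goes in short steps, Python scripts to look and compute and a tool call to move; the robot and the scene stay as the last step left them, time stands still between calls to the robot, and variables do not carry over. Pictures are saved under pics/ and viewed, at most 10 in all, crops included, and the job is handed in when it is done.

Besides the shell and the picture viewer there is one more tool, called after ">>>" in YAML: its name, and indented under it one key for each argument. drive_tool: Moves the arm, as the interface text tells. Shifts and turns lie within -1 to 1; 1 stands for 20 cm of shift or 90 degrees of turn. Its arguments: {"type":"object","properties":{"travel":{"type":"array"},"rot":{"type":"array"},"gripper":{"type":"number"}},"required":["travel","rot"]}

```bash
mkdir -p pics; cat > h.py <<'E'
import numpy as np, cv2
from workcell import env
from scipy.spatial.transform import Rotation as R
def cloud(name):
    s=env.get_state(); im,d=env.capture(name); c=env.camera_info(name)
    v,u=np.mgrid[:480,:640]
    p=np.stack([(u-c['cx'])/c['fx']*d,-(v-c['cy'])/c['fy']*d,-d],-1)
    if 'mount' in c:
        m=np.array(c['mount']); p=p@m[:3,:3].T+m[:3,3]
        p=p@R.from_quat(s['ee_rot']).as_matrix().T+s['eef_pos']
    else:
        r=np.array(c['rotation']); r=r if r.shape==(3,3) else R.from_quat(r).as_matrix()
        p=p@r.T+np.array(c['xyz'])
    p[d==0]=np.nan
    return im,p
E
python3 - <<'E'
from h import *
print(env.get_state())
a=[]
for n in('scene','side'):
    im,p=cloud(n); np.savez(n,im=im,p=p); cv2.imwrite(f'pics/{n}.png',im[...,::-1]); print(env.camera_info(n))
E
```

```text
{'t': 0.0, 'qpos': array([ 1.0477888 ,  0.53718823, -0.00444967,  1.53885568,  0.00258506,
        1.06730008, -0.07120175]), 'qd': array([ 0.00068055,  0.00012795,  0.00143342,  0.00165219,  0.0007314 ,
       -0.00067976,  0.00262184]), 'joint_efforts': array([-2.28208801e-04, -5.70995593e+01,  9.90867466e-01, -2.51607120e+01,
       -5.61564637e-02,  1.80364412e-02,  1.97029090e-04]), 'eef_pos': array([ 0.28648453, -0.58290086,  0.30183138]), 'ee_rot': array([ 9.74020489e-01,  2.26458218e-01, -2.50499259e-04, -8.36087463e-04]), 'ft_force': array([-0.00426909,  0.0640391 ,  0.47502508]), 'torque': array([ 0.00832231, -0.00064284,  0.01304479]), 'grasp_force': 0.0, 'grip_width': 1.0008411934399997}
{'fx': 582.8663539620612, 'fy': 582.8663539620612, 'cx': 328.68464914289234, 'cy': 236.73892513975747, 'xyz': array([0.85323057, 0.01008466, 0.6711628 ]), 'rotation': array([0.16394893, 0.20883008, 0.7682574 , 0.58248718])}
{'fx': 508.67520600167734, 'fy': 508.67520600167734, 'cx': 318.35804265192905, 'cy': 242.8495983442691, 'xyz': array([0.17158284, 0.32183698, 0.47920109]), 'rotation': array([-0.16966353,  0.44991827,  0.82080082, -0.30834048])}
```

View pics/scene.png

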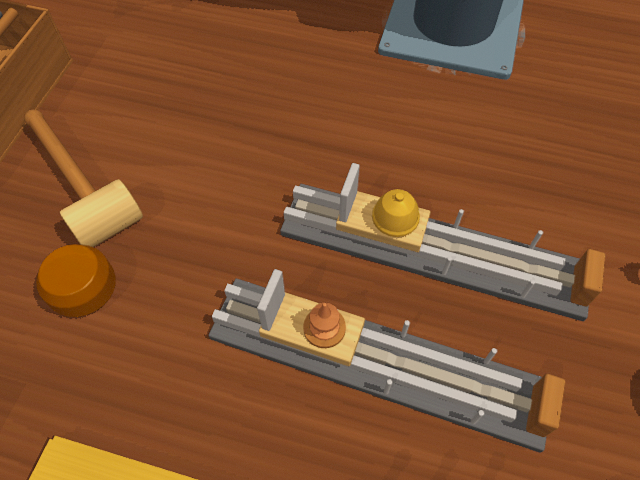

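View pics/side.png

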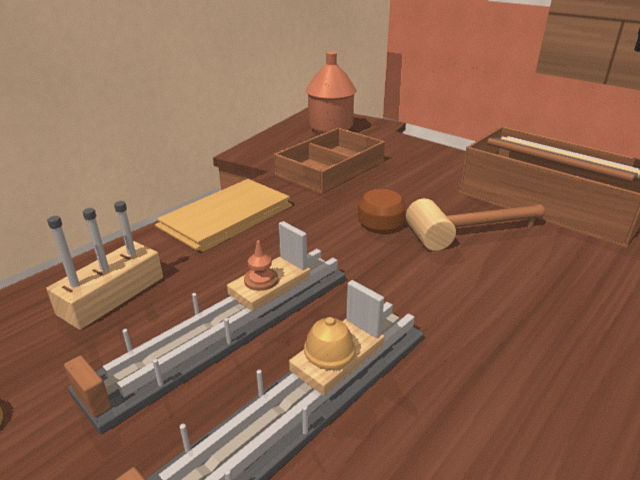

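The brass cap rides the rail nearer the robot: in the scene view the cap is at (397,212), its tab top at about (353,168), the pins at (460,212) and (538,233), and the stop at (588,277). Next I measure these.

```bash
python3 - <<'E'
from h import *
import sys
np.set_printoptions(precision=4,suppress=True)
for n in('scene','side'):
    z=np.load(n+'.npz'); p=z['p']; im=z['im']
    q=p.reshape(-1,3); c=im.reshape(-1,3).astype(float)
    hsv=cv2.cvtColor(im,cv2.COLOR_RGB2HSV).reshape(-1,3)
    u=np.tile(np.arange(640),480); v=np.repeat(np.arange(480),640)
    if n=='scene': boxes=dict(tab=(335,160,362,222),cap=(370,185,422,240),stop=(570,245,608,308),pA=(455,207,465,228),pB=(532,228,543,250),pC=(438,252,453,275),pD=(516,276,531,298),ftab=(258,268,287,330))
    else: boxes=dict(tab=(343,280,387,338),cap=(303,315,358,370),pA=(255,368,266,398),pB=(180,422,192,455),pC=(300,405,310,435))
    for k,(a,b,e,f) in boxes.items():
        m=(u>=a)&(u<=e)&(v>=b)&(v<=f)&(q[:,2]>.02)
        w=q[m]; zt=np.percentile(w[:,2],99)
        t=w[w[:,2]>zt-.006]
        print(n,k,'ztop',zt,'n',len(t),'mean',t.mean(0),'lo',t.min(0),'hi',t.max(0))
    # rail strips: white rails z profile, base edges
    m=(q[:,2]>.045)&(q[:,2]<.056)&(c.max(1)-c.min(1)<25)&(c.min(1)>110)
    w=q[m]; w=w[(w[:,0]>.35)&(w[:,0]<.9)]
    print(len(w))
E
```

```text
scene tab ztop 0.11148625054132451 n 307 mean [ 0.447  -0.0723  0.1095] lo [ 0.4207 -0.0784  0.1058] hi [ 0.4708 -0.0665  0.1135]
scene cap ztop 0.10208587225384544 n 107 mean [ 0.4491 -0.0105  0.0995] lo [ 0.4384 -0.0187  0.0961] hi [ 0.4589 -0.0028  0.1046]
scene stop ztop 0.062096664270540065 n 772 mean [0.4591 0.2323 0.0596] lo [0.4296 0.2208 0.0561] hi [0.4863 0.2447 0.0632]
scene pA ztop 0.05597610077774775 n 19 mean [0.4156 0.0678 0.0536] lo [0.4114 0.0653 0.0504] hi [0.4178 0.0706 0.056 ]
scene pB ztop 0.05565987372474305 n 28 mean [0.4196 0.1674 0.0528] lo [0.4153 0.1649 0.0501] hi [0.4231 0.1704 0.056 ]
scene pC ztop 0.05533321268511083 n 25 mean [0.4873 0.0649 0.0532] lo [0.4826 0.0622 0.0505] hi [0.4901 0.0678 0.0559]
scene pD ztop 0.05422586060308283 n 14 mean [0.492  0.1631 0.052 ] lo [0.4895 0.1621 0.0484] hi [0.4937 0.1644 0.0546]
scene ftab ztop 0.11138290459626063 n 421 mean [ 0.6101 -0.118   0.1095] lo [ 0.5834 -0.1245  0.1054] hi [ 0.6341 -0.1121  0.1123]
189
side tab ztop 0.11089251083788713 n 322 mean [ 0.4428 -0.0716  0.1089] lo [ 0.4193 -0.0788  0.1049] hi [ 0.4694 -0.0664  0.1116]
side cap ztop 0.10174944453875975 n 128 mean [ 0.4455 -0.0099  0.099 ] lo [ 0.4376 -0.0188  0.0958] hi [ 0.4561 -0.002   0.103 ]
side pA ztop 0.05449330306320786 n 30 mean [0.4857 0.0643 0.0522] lo [0.4834 0.0606 0.049 ] hi [0.4901 0.0671 0.0552]
side pB ztop 0.05462034438859529 n 41 mean [0.4899 0.164  0.0523] lo [0.4872 0.1612 0.0489] hi [0.4944 0.1666 0.055 ]
side pC ztop 0.05517896855375986 n 38 mean [0.4141 0.0676 0.053 ] lo [0.4114 0.064  0.0498] hi [0.4184 0.0699 0.0556]
442
```

>>> drive_tool:
  travel:
    - [0.25, -0.25, 0]
    - [0.5, -0.5, 0]
    - [0.75, -0.75, 0]
    - [0.86, -0.86, 0]
    - [0.86, -0.86, 0]
  rot:
    - [0, 0, 0]
    - [0, 0, 0]
    - [0, 0, 0]
    - [0, 0, 0]
    - [0, 0, 0]
  gripper: 0

```text
t: 0.72
eef_pos: [0.367, -0.3488, 0.3026]
ee_rot: [0.973, 0.23, 0.0, -0.001]
ft_force: [0.5, -0.0, 0.4]
grip_width: 0.457
grasp_force: 0.0
```

>>> drive_tool:
  travel:
    - [0.25, -0.25, 0]
    - [0.5, -0.5, 0]
    - [0.75, -0.75, 0]
    - [0.85, -0.85, 0]
    - [0.85, -0.85, 0]
  rot:
    - [0, 0, 0.1]
    - [0, 0, 0.2]
    - [0, 0, 0.318]
    - [0, 0, 0.318]
    - [0, 0, 0.318]

```text
t: 1.35
eef_pos: [0.4441, -0.1221, 0.3027]
ee_rot: [1.0, -0.018, 0.0, -0.001]
ft_force: [0.1, -0.4, -0.1]
grip_width: 0.005
grasp_force: 0.0
```

>>> drive_tool:
  travel:
    - [0, 0.02, 0.25]
    - [0, 0.02, 0.5]
    - [0, 0.02, 0.7]
    - [0, 0.02, 0.78]
    - [0, 0.02, 0.78]
  rot:
    - [0, 0, 0]
    - [0, 0, 0]
    - [0, 0, 0]
    - [0, 0, 0]
    - [0, 0, 0]

```text
t: 1.98
eef_pos: [0.4422, -0.1305, 0.1463]
ee_rot: [1.0, -0.022, -0.001, 0.0]
ft_force: [-0.2, 0.4, 1.0]
grip_width: 0.004
grasp_force: 0.0
```

```bash
python3 - <<'E'
from h import *
s=env.get_state(); print(s['t'],s['eef_pos'],s['ee_rot'],s['ft_force'])
im,p=cloud('side'); im2,_=cloud('scene')
cv2.imwrite('pics/b.png',np.hstack([im[200:480,150:550],im2[100:380,180:580]])[...,::-1])
E
```

```text
1.975 [ 0.44224753 -0.13050618  0.1463194 ] [ 9.99759562e-01 -2.19125380e-02 -8.06159009e-04  9.55999431e-05] [-0.19379502  0.39860661  1.01294988]
```

View pics/b.png

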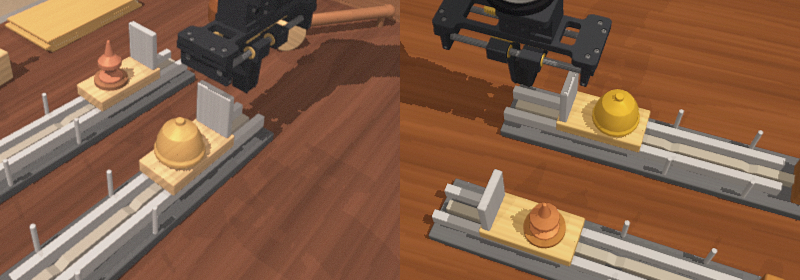

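The closed fingers stand about 35 mm behind the cap's tab, in line with it, and the body clears everything. Pushing gently.

>>> drive_tool:
  travel:
    - [0, -0.06, 0]
    - [0, -0.12, 0]
    - [0, -0.17, 0]
    - [0, -0.21, 0]
    - [0, -0.25, 0]
  rot:
    - [0, 0, 0]
    - [0, 0, 0]
    - [0, 0, 0]
    - [0, 0, 0]
    - [0, 0, 0]

```text
t: 2.7
eef_pos: [0.4448, -0.0805, 0.147]
ee_rot: [1.0, -0.022, 0.0, 0.001]
ft_force: [-1.2, -5.4, 3.7]
grip_width: 0.003
grasp_force: 3.0
```

>>> drive_tool:
  travel:
    - [0, -0.04, 0]
    - [0, -0.08, 0]
    - [0, -0.12, 0]
    - [0, -0.15, 0]
    - [0, -0.18, 0]
  rot:
    - [0, 0, 0]
    - [0, 0, 0]
    - [0, 0, 0]
    - [0, 0, 0]
    - [0, 0, 0]

```text
t: 3.32
eef_pos: [0.4464, -0.0445, 0.147]
ee_rot: [1.0, -0.022, 0.0, 0.001]
ft_force: [-0.6, -5.2, 4.7]
grip_width: 0.006
grasp_force: 3.1
```

```bash
cat > m.py <<'E'
from h import *
s=env.get_state(); print(s['t'],s['eef_pos'],s['ft_force'])
import sys
for n in('scene','side'):
    im,p=cloud(n); cv2.imwrite(f'pics/{sys.argv[1]}_{n}.png',im[...,::-1])
    hsv=cv2.cvtColor(im,cv2.COLOR_RGB2HSV); 
    m=(p[...,2]>.09)&(p[...,2]<.108)&(abs(p[...,0]-.45)<.03)&(abs(p[...,1])<.15)&(hsv[...,1]>120)
    t=p[m]; print(n,'cap',len(t),t.mean(0) if len(t) else '', (t.min(0)+t.max(0))/2 if len(t) else '')
    m=(p[...,2]>.1)&(p[...,2]<.113)&(abs(p[...,0]-.61)<.035)&(abs(p[...,1]+.118)<.03)
    t=p[m]; print(n,'ftab',len(t),t.mean(0) if len(t) else '')
E
python3 m.py c
```

```text
3.325 [ 0.44635108 -0.04454982  0.14703232] [-0.56786487 -5.22443698  4.68902728]
scene cap 515 [0.45356625 0.03624972 0.09389114] [ 0.45088222 -0.00307219  0.09791967]
scene ftab 493 [ 0.61096918 -0.11762385  0.10854285]
side cap 528 [0.44651434 0.04000023 0.09444778] [0.44861859 0.03791652 0.09648435]
side ftab 279 [ 0.60547736 -0.11729035  0.10688008]
```

>>> drive_tool:
  travel:
    - [0, -0.03, 0]
    - [0, -0.06, 0]
    - [0, -0.08, 0]
    - [0, -0.1, 0]
    - [0, -0.11, 0]
  rot:
    - [0, 0, 0]
    - [0, 0, 0]
    - [0, 0, 0]
    - [0, 0, 0]
    - [0, 0, 0]

```text
t: 4.05
eef_pos: [0.4472, -0.0206, 0.1466]
ee_rot: [1.0, -0.021, -0.0, -0.0]
ft_force: [0.3, 0.3, 0.3]
grip_width: 0.005
grasp_force: 0.2
```

```bash
python3 m.py d
```

```text
4.05 [ 0.44718973 -0.02057623  0.14662363] [0.28575239 0.29427684 0.33067185]
scene cap 504 [0.45409906 0.06008275 0.09398896] [0.4516597  0.02184211 0.09700801]
scene ftab 491 [ 0.61101036 -0.11762541  0.1085472 ]
side cap 560 [0.44766775 0.06335409 0.09445535] [0.44985368 0.06137771 0.0965874 ]
side ftab 177 [ 0.6143736  -0.11728163  0.10717506]
```

Contact force dropped to zero, so the detent probably took the carrier. I'll back off, lift, and check.

>>> drive_tool:
  travel:
    - [0, 0.1, 0]
    - [0, 0.25, 0]
    - [0, 0.4, 0]
    - [0, 0.4, -0.25]
    - [0, 0.4, -0.5]
  rot:
    - [0, 0, 0]
    - [0, 0, 0]
    - [0, 0, 0]
    - [0, 0, 0]
    - [0, 0, 0]

```text
t: 4.78
eef_pos: [0.4433, -0.1015, 0.2475]
ee_rot: [1.0, -0.022, -0.001, -0.0]
ft_force: [0.9, 0.1, 0.5]
grip_width: 0.006
grasp_force: 0.0
```

```bash
python3 m.py e; python3 - <<'E'
from h import *
np.set_printoptions(precision=4,suppress=True)
for n in('scene','side'):
    im,p=cloud(n)
    hsv=cv2.cvtColor(im,cv2.COLOR_RGB2HSV)
    r=(abs(p[...,0]-.45)<.035)&(abs(p[...,1]-.03)<.08)
    t=p[r&(p[...,2]>.104)&(p[...,2]<.113)]; print(n,'tab',len(t),t.mean(0))
    t=p[r&(p[...,2]>.0955)&(hsv[...,1]>120)&(p[...,2]<.105)&(p[...,1]>.03)]; print('captop',len(t),t.mean(0))
a=cv2.imread('pics/e_scene.png')[120:420,220:620]; b=cv2.imread('pics/e_side.png')[180:480,130:530]
cv2.imwrite('pics/f.png',np.hstack([a,b]))
E
```

```text
4.775 [ 0.443296   -0.10149727  0.24745871] [0.8925403  0.14917241 0.4597882 ]
scene cap 544 [0.45358339 0.06602987 0.09426027] [0.45278303 0.0657224  0.09688443]
scene ftab 493 [ 0.61089389 -0.1175948   0.10859405]
side cap 568 [0.4479537  0.06707553 0.0944273 ] [0.45033498 0.06571307 0.09694875]
side ftab 278 [ 0.60538517 -0.11722331  0.10694514]
scene tab 315 [0.4505 0.0042 0.1096]
captop 153 [0.4528 0.0659 0.0985]
side tab 402 [0.4461 0.0051 0.1087]
captop 168 [0.4491 0.0665 0.0986]
```

View pics/f.png

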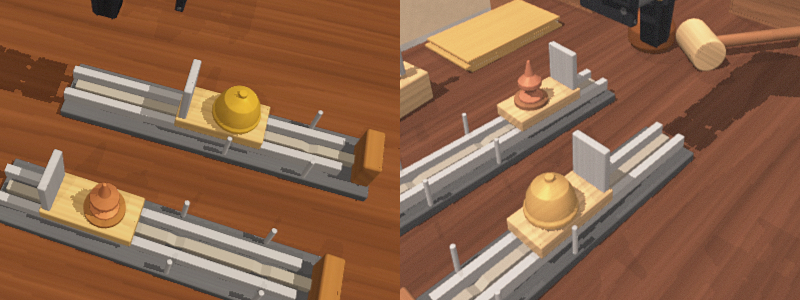

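The cap stands between the first pair of pins at y = 0.066 (station 0.066). The finial tab hasn't moved, and the arm is clear of everything.

```bash
python3 -c "
from workcell import env
print(env.sign_off())"
```

```text
the job is handed in; nothing more can be done
None
```

The cap carrier is at rest at its first station, with the cap within about 1 mm of midway between the first pair of pins; the finial carrier has not moved, the arm is clear, and the job is handed in at about 5 s.

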